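# Set up a glass worker's bench: roller, rod rest and stacked frit jars

### The arm

A 6-joint arm with a two-finger parallel gripper is mounted at the origin on the work surface. World frame = base frame: x ahead of the robot, y to its left, z up, the work surface at z = 0. Lengths are in mm, angles in rad, forces in N, time in s.
With the tool pointing down it reaches from about 250 to 725 mm from the base axis. Payload 9.7 kg.
Tool frame: the origin (TCP) lies on the mounting face of the last link; the fingertips stand 173 mm ahead of it and the grasp point (between the pads) lies 155 mm ahead of it; z points along the fingers, y is the line along which they close (so a half turn about z gives the same grasp; the last joint's range is limited). The gripper opens to 85 mm and grips with 20 to 120 N. Pads are 22 mm wide; open, the fingers measure 114 mm over their backs; the gripper's body (76 mm by 85 mm) begins 54 mm behind the grasp point. The pads swing forward as they close: fully open they stand 13 mm farther back than shut.
Start: joints at [1.261, 0.087, 0.176, 1.66, 0, 1.571], TCP at [167.675, 523.816, 404.684] pointing down, gripper open.
Joint ranges: [-3.13, 3.13], [-0.85, 1.81], [-1.15, 1.24], [-2.2, 2.28], [-1.44, 1.52], [-3.14, 3.14]. Speed limits (rad/s): [2.22, 2.22, 2.57, 3.14, 3.14, 3.14].

### API

Orientations are given as [roll, pitch, yaw] about the fixed x, y, z axes, in that order (R = Rz(yaw) Ry(pitch) Rx(roll)).
In Python, from workcell import bot, viewer, ticket gives the robot as it stands.
- The arm moves only by the tool carry_out, never from a script. Its argument "targets" is a list of rows, each a list of 4 numbers: the shift along the tool's x, y, z in units of 0.1 m (1.0 is 0.1 m), then the turn about the tool's z in units of 120 degrees (1.0 is 120 degrees). A call has 1 to 10 rows; each row is the pose to reach, as a shift and turn from the pose commanded when the call began, along the tool's axes at that moment; what a row does not reach only later rows make up. A row lasts 1/8 s, in which the tool goes at most 62.5 mm and 10.7 degrees, less where a joint would pass 70% of its speed; a pose out of reach is approached as far as the arm can. A call with a number of a shift or a turn outside -1 to 1 is refused whole. A call with a gripper value outside its range is refused whole. "fingers" is the finger opening in mm, from 0 to 85.4, set as the call begins (left out, the last holds). The fingers move at their own pace and stop on an object; "squeeze" is the grip in N (left out, the last holds). Time passes only in rows, so rows that repeat a pose let the fingers close. It gives the time, the measured TCP pose, the force, the opening and the grip force at its end, in the units of the state.
- bot.get_obs(): the state, without advancing time (a new reading comes with each control period).
- viewer.grab_frame(name): name is "scene" or "side" or "wrist"; returns the picture (420x560x3 uint8, blue, green, red); there is no depth.
- viewer.camera_info(name): a dict with "fx", "fy", "cx", "cy" (pixels), "view" (4x4, takes a point from world to camera coordinates); the wrist camera has in their place "mount" (4x4, takes a point from camera to tool coordinates, whose origin is the TCP and whose axes are the flange's). Camera axes: x right, y down, z forward; pixel columns grow to the right and rows downward; lengths in mm; the calibration is good to about 2 mm. A picture is of the moment at which its call begins: read the wrist's pose just before it. camera_info takes no time and is no camera call.
- ticket.close_job(): hands the job in; it is judged then, once.
Trained networks look in the newest picture that a camera, given by its name, has taken for a name from the list of things; names that differ only in an ending like _2 or _b are one class to them, and where a whole thing is asked for, a point or a joint stands for the part that bears it (a point fixed in the world has none). Each returns a list of dicts, best first, with "conf" (0 to 1); they miss things now and then, are a little off and sometimes report something else, mostly with a low value. They report only what shows in the picture. A call takes as long as a camera call. They do not tell look-alikes from the thing itself.
- viewer.outline_of(camera, label): "pixels" (420x560 bool, what is visible of it) and "rect" ([left, top, right, bottom] in pixels, round what is visible of it).
- viewer.spot_point(camera, label): "location" ([column, row] in pixels: a listed point, or the origin of a listed thing).
The state is a dict: "time_s": time; "joint_pos": joint angles; "qd": joint speeds; "joint_torque": joint torques, N m; "eef_pos": TCP position; "ee_rot": TCP orientation; "force": force on the tool from outside, world axes, zero at the start; "ft_torque": the same for the moment, N m; "grip_width": opening from 0.0 (shut) to 1.0 (fully open); "gripper_force": force on a finger pad.
Only numpy, scipy, OpenCV 4.12 (cv2) and the standard library are available. Lean on these libraries where they do the work, as an engineer would, in place of code of your own. Each camera call takes 0.05 s, during which the arm holds its last target. There are 200 camera calls.

### The job

Set up the flameworking bench: put the grooved brass bead roller in the middle of the dark steel plate, its long side along the plate's long side, and stand the notched rod rest between torch and plate, level with the middle of the torch's square base, about 40 mm clear of that base and with its ridge parallel to the torch's barrel. Put the wide jar behind the plate (on the side away from the robot), centred on that long edge and about 20 mm clear of it, and stand the small jar upright in the middle of the wide jar's lid. Leave the slim vial and the wooden paddle where they are, and finish with everything released and at rest.

Things in the scene. Friction and masses are not known exactly. Their poses are not given: they have to be found in the camera images.
- roller: loose grooved brass bead roller: a block 60 (its x) x 40 (its y) x 20 mm high, the lower 10 mm solid, above it four ridges that run along y over the full 40 mm, with three open grooves with dark floors between; 0.26 kg. Origin: centre of the underside, z up. Grip it across the 40 mm.
- rest: loose steel rod rest: dark foot 80 (its x) x 28 (its y) x 6 mm, with an upright wall along x in its middle, 80 long, 10 mm thick, up to z = 40 mm, and five 10 mm teeth of the same thickness on top (total height 50 mm); 0.2 kg. The ridge runs along x; both ends are alike. Origin: centre of the underside, z up. Grip the wall across its 10 mm.
- wide_jar: loose closed glass jar, the widest of the three: cylinder 60 mm in diameter, 50 mm high, flat white lid (top 14 mm, same diameter); about 0.2 kg. Origin: centre of the underside, z up.
- small_jar: loose closed glass jar, short: cylinder 42 mm in diameter, 42 mm high, flat white lid (top 14 mm, same diameter); about 0.09 kg. Origin: centre of the underside, z up.
- plate: dark steel plate lying on the bench, fixed, 110 (its x) x 150 (its y) x 8 mm thick; its x points away from the robot, to within about 15 degrees. It is on the left or the right of the bench, the torch on the other side. Origin: centre of the underside, so its top is at z = 8 mm.
- torch: bench torch, fixed: square steel foot 90 x 90 x 12 mm, a post in its middle and a barrel 42 mm in diameter along x, tilted up towards +x, reaching x = -65 to +55 mm and z = 60 to 125 mm. Its x points away from the robot, to within about 15 degrees; y to its left. Origin: centre of the foot's underside.
- vial: bystander: loose closed slim glass vial with white lid, 30 mm in diameter, 80 mm high, behind the torch; to be left alone. Origin: centre of the underside.
- paddle: bystander: flat wooden paddle 12 mm thick, blade 90 x 80 mm towards its x, grip 24 mm wide towards -x, about 185 mm long in all, at the right; to be left alone. Origin: on the underside, 110 mm from the grip's end.
Not all that is in view belongs to the job. Of the things shaped like the roller, the brass one is meant. Leave any orange look-alike of the small_jar alone.

How it is judged (in metres and radians):
At the end, for the whole second after the job is handed in: All released, upright, at rest. Roller on plate, centred within 15 mm, long sides within 0.2 rad. Rest: 84-116 mm beside torch centre towards plate, within 15 mm fore-aft, ridge within 0.2 rad of barrel. Wide jar 5-35 mm behind plate edge, centred within 15 mm; small jar on its lid within 10 mm (x of roller in the frame of plate between -0.015 and 0.015 m and y of roller in the frame of plate between -0.015 and 0.015 m and z of roller in the frame of plate between 0.003 and 0.013 m and angle between the x axis of roller and the y axis of plate, either way round below 0.2 rad and angle between each of roller, rest, wide_jar, small_jar's own z axis and vertical below 0.1 rad and x of rest in the frame of torch between -0.015 and 0.015 m and angle between the x axis of rest and the x axis of torch, either way round below 0.2 rad and height (world z) of each of rest, wide_jar below 0.006 m and ((world y of torch below 0 m and y of rest in the frame of torch between 0.084 and 0.116 m) or (world y of torch above 0 m and y of rest in the frame of torch between -0.116 and -0.084 m)) and x of wide_jar in the frame of plate between 0.09 and 0.12 m and y of wide_jar in the frame of plate between -0.015 and 0.015 m and horizontal distance between small_jar and wide_jar below 0.01 m and z of small_jar in the frame of wide_jar between 0.045 and 0.055 m and linear speed of each of roller, rest, wide_jar, small_jar below 0.02 m/s and angular speed of each of roller, rest, wide_jar, small_jar below 0.3 rad/s); the robot touches nothing.
It fails at once if the slim vial is moved by more than 20 mm or tipped (distance of vial from where it was at the start of the episode above 0.02 m or angle between vial's own z axis and vertical above 0.3 rad).
It fails at once if the wooden paddle is moved by more than 20 mm or tipped (distance of paddle from where it was at the start of the episode above 0.02 m or angle between paddle's own z axis and vertical above 0.3 rad).
It also fails if it takes over 109 s, if anything falls off the work surface, if the arm or the gripper's body presses on something with over 40 N, if the wrist force passes 120 N, or if a joint passes its speed limit or range.

## Working session

There is one attempt and no reset: what is moved stays moved. The work goes in short steps, Python scripts to look and compute and a tool call to move; the robot and the scene stay as the last step left them, time stands still between calls to the robot, and variables do not carry over. Pictures are saved under pics/ and viewed, at most 14 in all, crops included, and the job is handed in when it is done.

Besides the shell and the picture viewer there is one more tool, called after "Call:" as a command line: name --pt "numbers of a row" for each row, then --argument value for the rest. carry_out: Moves the arm, as the interface text tells. Shifts and turns lie within -1 to 1; 1 stands for 0.1 m of shift or 120 degrees of turn. Its arguments: {"type":"object","properties":{"targets":{"type":"array"},"fingers":{"type":"number"},"squeeze":{"type":"number"}},"required":["targets"]}

```bash
mkdir -p pics; ls
python3 - <<'E'
from workcell import bot, viewer, ticket
import cv2,numpy as np
print(bot.get_obs())
for n in ("scene","side","wrist"):
    cv2.imwrite(f"pics/{n}0.png",viewer.grab_frame(n)); print(n,viewer.camera_info(n))
a=cv2.imread("pics/scene0.png");
for n in ("scene","side"):
    for l in ("roller","rest","wide_jar","small_jar","plate","torch","vial","paddle"):
        try:
            print(n,l,[(round(d["conf"],2),np.round(d["location"],1).tolist()) for d in viewer.spot_point(n,l)],[(round(d["conf"],2),np.round(d["rect"]).tolist()) for d in viewer.outline_of(n,l)])
        except Exception as e: print(n,l,e)
E
```

```text
pics
{'time_s': 0.0, 'joint_pos': array([1.26102181e+00, 8.74380855e-02, 1.75128536e-01, 1.65979845e+00,
       1.50582227e-05, 1.57079280e+00]), 'qd': array([0.00011508, 0.00080334, 0.00146427, 0.00047906, 0.00021882,
       0.00040364]), 'joint_torque': array([ 1.58037551e-04, -5.20389855e+01,  4.64798212e+01,  1.63282512e-02,
       -4.88091155e-05,  1.19712411e-05]), 'eef_pos': array([167.66111266, 523.81733293, 403.9921374 ]), 'ee_rot': array([-3.14028098e+00, -1.50628392e-05,  2.83182165e+00]), 'force': array([-0.87121062,  0.46927909, -0.32285929]), 'ft_torque': array([-0.00814599,  0.02169559, -0.0099894 ]), 'gripper_force': 0.0, 'grip_width': 0.9987861146147423}
scene {'fx': 460.14772618227875, 'fy': 460.14772618227875, 'cx': 278.3144372705909, 'cy': 207.78563887955843, 'view': array([[-4.77672262e-01,  8.78421974e-01,  1.42844417e-02,
         3.50449976e+02],
       [ 6.64463814e-01,  3.71866323e-01, -6.48230883e-01,
        -3.37447140e+02],
       [-5.74732155e-01, -3.00150418e-01, -7.61309843e-01,
         1.49847426e+03],
       [ 0.00000000e+00,  0.00000000e+00,  0.00
[... 1993 characters left out ...]
 206.3])] [(0.72, [183.0, 197.0, 220.0, 219.0]), (0.7, [257.0, 172.0, 271.0, 196.0])]
side wide_jar [(0.65, [233.4, 238.5]), (0.33, [177.5, 174.1])] [(0.58, [221.0, 212.0, 247.0, 245.0])]
side small_jar [(0.69, [241.8, 198.3]), (0.66, [262.1, 187.9])] [(0.83, [235.0, 183.0, 245.0, 203.0]), (0.74, [258.0, 174.0, 270.0, 196.0])]
side plate [(0.86, [179.1, 175.7])] [(0.83, [149.0, 163.0, 212.0, 193.0])]
side torch [(0.8, [299.2, 272.3])] [(0.8, [274.0, 225.0, 327.0, 287.0])]
side vial [(0.88, [346.8, 256.6])] [(0.7, [342.0, 224.0, 360.0, 260.0]), (0.31, [185.0, 195.0, 220.0, 216.0])]
side paddle [(0.71, [358.3, 313.9])] [(0.87, [321.0, 284.0, 394.0, 345.0]), (0.6, [185.0, 194.0, 218.0, 218.0])]
```

```bash
python3 - <<'E'
import cv2
a=cv2.imread("pics/scene0.png")[110:290,150:470]; cv2.imwrite("pics/scene0c.png",cv2.resize(a,(800,450),interpolation=cv2.INTER_CUBIC))
a=cv2.imread("pics/side0.png")[150:360,130:410]; cv2.imwrite("pics/side0c.png",cv2.resize(a,(800,600),interpolation=cv2.INTER_CUBIC))
E
cat > h.py <<'E'
from workcell import bot, viewer, ticket
import cv2,numpy as np
from scipy.spatial.transform import Rotation as R
def cam(n,o=None):
    c=viewer.camera_info(n)
    if n!="wrist": V=c["view"]
    else:
        T=np.eye(4);T[:3,:3]=R.from_euler("xyz",o["ee_rot"]).as_matrix();T[:3,3]=o["eef_pos"]
        V=np.linalg.inv(T@c["mount"])
    return np.array([[c["fx"],0,c["cx"]],[0,c["fy"],c["cy"]],[0,0,1]]),V
def ray(kv,p):
    K,V=kv; d=V[:3,:3].T@np.linalg.solve(K,[p[0],p[1],1]); return -V[:3,:3].T@V[:3,3],d
def onz(kv,p,z):
    o,d=ray(kv,p); return o+d*(z-o[2])/d[2]
def tri(obs):
    P=[];
    A=np.zeros((3,3));b=np.zeros(3)
    for kv,p in obs:
        o,d=ray(kv,p);d/=np.linalg.norm(d);M=np.eye(3)-np.outer(d,d);A+=M;b+=M@o;P.append((M,o))
    x=np.linalg.solve(A,b); return x,max(np.linalg.norm(M@(x-o)) for M,o in P)
def proj(kv,X):
    K,V=kv;q=K@(V[:3,:3]@np.asarray(X,float)+V[:3,3]);return q[:2]/q[2]
E
python3 - <<'E'
from h import *
s,d=cam("scene"),cam("side")
S=dict(roller=[[232.5,265.6],[233.9,215.8],[267.9,237.5]],rest=[[353.3,197.4]],wide=[[306.8,187.4]],small=[[338,230.7],[315.5,256.2]],plate=[[417.2,245]],torch=[[238.1,163.7]],vial=[[205.5,189.9]],paddle=[[189.3,145.5]])
D=dict(roller=[[299.9,205.6],[338.8,200.5],[325,230.5]],rest=[[203.5,214.4]],wide=[[233.4,238.5]],small=[[241.8,198.3],[262.1,187.9]],plate=[[179.1,175.7]],torch=[[299.2,272.3]],vial=[[346.8,256.6]],paddle=[[358.3,313.9]])
np.set_printoptions(precision=1,suppress=True)
for k in S:
  for p in S[k]:
    for q in D[k]:
      x,e=tri([(s,p),(d,q)])
      if e<15: print(k,p,q,x,round(e,1), onz(s,p,0)[:2],onz(d,q,0)[:2])
E
```

```text
roller [232.5, 265.6] [338.8, 200.5] [ 767.1 -102.4   -3.7] 2.7 [ 770.9 -102.9] [ 761.  -104.5]
roller [233.9, 215.8] [338.8, 200.5] [ 685.2 -160.9   56.6] 10.4 [ 640.2 -181. ] [ 761.  -104.5]
roller [233.9, 215.8] [325, 230.5] [ 637.6 -182.6   -3.6] 0.2 [ 640.2 -181. ] [ 633.6 -186.2]
roller [267.9, 237.5] [299.9, 205.6] [658.5 -67.5   3.4] 2.5 [658.2 -70.4] [661. -61.]
rest [353.3, 197.4] [203.5, 214.4] [436.1  60.8   0.6] 5.2 [430.4  63.6] [438.1  55.2]
wide [306.8, 187.4] [233.4, 238.5] [447.1 -64.9 -12. ] 1.1 [458.6 -61.3] [437.1 -78. ]
small [338, 230.7] [241.8, 198.3] [559.7  69.    0. ] 6.7 [553.7  73.2] [561.9  61.3]
small [315.5, 256.2] [262.1, 187.9] [643.   63.1  -0.3] 9.6 [651.2  57. ] [639.1  73. ]
plate [417.2, 245] [179.1, 175.7] [494.3 264.8  -0.1] 4.8 [499.2 261.8] [493.3 271.4]
torch [238.1, 163.7] [299.2, 272.3] [ 474.5 -272.     2.4] 1.0 [ 471.7 -272.7] [ 477.1 -270.7]
vial [205.5, 189.9] [346.8, 256.6] [ 600.6 -295.1    0.4] 0.8 [ 600.8 -296. ] [ 600.4 -294.1]
paddle [189.3, 145.5] [358.3, 313.9] [ 480.2 -440.3    1.2] 3.8 [ 476.9 -438.2] [ 483.8 -442.2]
```

View pics/scene0c.png

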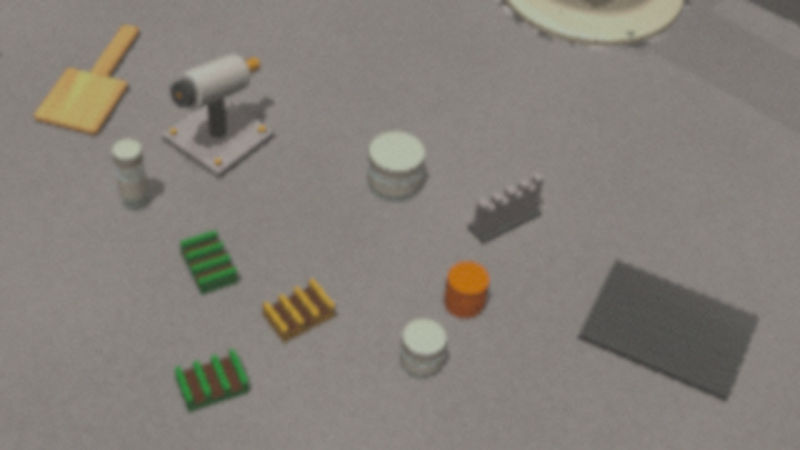

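View pics/side0c.png

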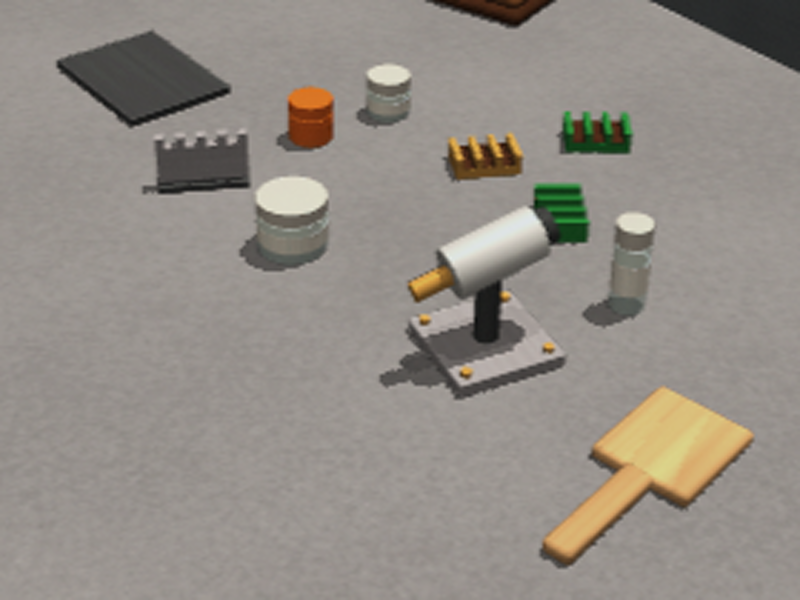

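The scene crop shows the brass (yellow) roller at (299,310) in the crop, between two green look-alikes. The white small jar is at (424,347) beside the orange one, with the plate on the left of the robot and the torch on the right. Next I move to a high central viewpoint.

Call:
carry_out --pt "-0.76 -0.86 -0.19 0" --pt "-0.76 -0.86 -0.19 0" --pt "-0.76 -0.86 -0.19 0"

```text
time_s: 2.12
eef_pos: [214.7, 416.5, 425.3]
ee_rot: [3.139, 0.001, 2.829]
force: [0.5, 0.8, 0.5]
grip_width: 1.0
gripper_force: 0.0
```

Call:
carry_out --pt "-0.76 -0.86 -0.19 0" --pt "-0.76 -0.86 -0.19 0"

```text
time_s: 2.38
eef_pos: [260.2, 312.9, 442.6]
ee_rot: [-3.141, -0.0, 2.833]
force: [0.8, -0.3, 0.6]
grip_width: 0.999
gripper_force: 0.0
```

Call:
carry_out --pt "-0.76 -0.86 -0.19 0" --pt "-0.76 -0.86 -0.19 0"

```text
time_s: 2.62
eef_pos: [306.5, 207.4, 462.0]
ee_rot: [3.141, 0.0, 2.832]
force: [1.7, 0.3, 0.5]
grip_width: 1.002
gripper_force: 0.0
```

Call:
carry_out --pt "-0.76 -0.86 -0.19 0" --pt "-0.76 -0.86 -0.19 0"

```text
time_s: 2.88
eef_pos: [352.9, 102.1, 481.1]
ee_rot: [3.141, 0.001, 2.832]
force: [0.9, 1.2, 0.1]
grip_width: 0.997
gripper_force: 0.0
```

Call:
carry_out --pt "-0.76 -0.86 -0.19 0.148" --pt "-0.76 -0.86 -0.19 0.148" --pt "-0.76 -0.86 -0.19 0.148"

```text
time_s: 3.25
eef_pos: [399.9, -4.0, 499.5]
ee_rot: [-3.141, -0.0, 2.515]
force: [-0.3, 0.1, -0.5]
grip_width: 1.0
gripper_force: 0.0
```

Call:
carry_out --pt "0 0 0 -0.299" --pt "0 0 0 -0.299" --pt "0 0 0 -0.299" --pt "0 0 0 -0.299" --pt "0 0 0 -0.299"

```text
time_s: 3.88
eef_pos: [398.6, -0.6, 499.5]
ee_rot: [3.141, -0.0, -3.134]
force: [-0.2, -0.0, 0.8]
grip_width: 1.002
gripper_force: 0.0
```

```bash
cat >> h.py <<'E'
def labels(n,names):
    for l in names:
        print(n,l,[(round(d["conf"],2),np.round(d["location"],1).tolist()) for d in viewer.spot_point(n,l)],[(round(d["conf"],2),np.round(d["rect"]).tolist(),np.round(cv2.minAreaRect(np.argwhere(d["pixels"])[:,::-1].astype(np.float32))[2])) for d in viewer.outline_of(n,l)])
E
python3 - <<'E'
from h import *
import pickle
o=bot.get_obs(); im=viewer.grab_frame("wrist"); cv2.imwrite("pics/w1.png",im)
print(o["eef_pos"],o["ee_rot"]); pickle.dump(o,open("o1.pkl","wb"))
labels("wrist",("roller","rest","wide_jar","small_jar","plate","torch","vial"))
cv2.imwrite("pics/w1b.png",cv2.resize(im,(800,600),interpolation=cv2.INTER_CUBIC))
E
```

```text
[398.58701647  -0.58857223 499.51483282] [ 3.14133421e+00 -1.91844129e-04 -3.13369948e+00]
wrist roller [(0.69, [233.8, 317.6]), (0.69, [219.1, 373.4]), (0.31, [323.7, 181.6])] [(0.9, [194.0, 358.0, 238.0, 400.0], np.float64(45.0)), (0.85, [214.0, 300.0, 252.0, 346.0], np.float64(31.0))]
wrist rest [(0.64, [323.3, 179.8])] []
wrist wide_jar [(0.79, [230.5, 186.3])] [(0.71, [204.0, 166.0, 254.0, 221.0], np.float64(14.0))]
wrist small_jar [(0.75, [323.1, 263.6]), (0.73, [318.3, 313.0])] [(0.9, [302.0, 304.0, 337.0, 342.0], np.float64(79.0)), (0.81, [312.0, 252.0, 344.0, 288.0], np.float64(63.0))]
wrist plate [(0.93, [462.7, 222.0])] [(0.58, [406.0, 181.0, 529.0, 258.0], np.float64(90.0))]
wrist torch [(0.67, [86.7, 213.0])] [(0.6, [19.0, 177.0, 121.0, 282.0], np.float64(9.0))]
wrist vial [(0.69, [83.0, 286.5])] [(0.65, [37.0, 281.0, 93.0, 333.0], np.float64(45.0))]
```

View pics/w1b.png

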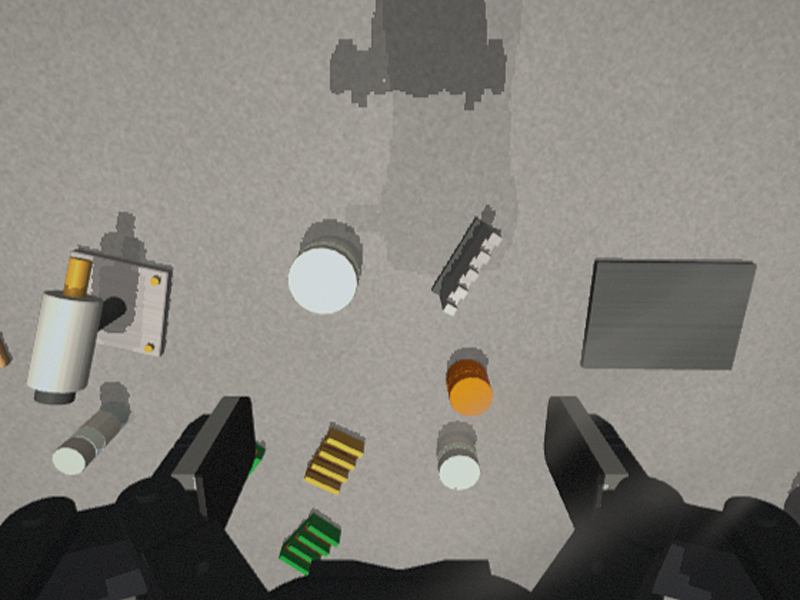

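```bash
cat > m.py <<'E'
from h import *
import pickle
np.set_printoptions(precision=1,suppress=True)
o=pickle.load(open("o1.pkl","rb"));w,s,d=cam("wrist",o),cam("scene"),cam("side")
T=dict(roller=([233.8,317.6],[267.9,237.5],[299.9,205.6]),rest=([323.3,179.8],[353.3,197.4],[203.5,214.4]),wide=([230.5,186.3],[306.8,187.4],[233.4,238.5]),small=([318.3,313],[315.5,256.2],[262.1,187.9]),plate=([462.7,222],[417.2,245],[179.1,175.7]),torch=([86.7,213],[238.1,163.7],[299.2,272.3]))
for k,v in T.items(): print(k,*tri(list(zip((w,s,d),v))),onz(w,v[0],0)[:2])
im=cv2.imread("pics/w1.png").astype(int);b,g,r=im[...,0],im[...,1],im[...,2]
def box(m,roi,z,name,n=1):
    k=np.zeros(m.shape,np.uint8);x0,y0,x1,y1=roi;k[y0:y1,x0:x1]=m[y0:y1,x0:x1]
    N,L,st,c=cv2.connectedComponentsWithStats(k)
    for i in sorted(range(1,N),key=lambda i:-st[i,4])[:n]:
        p=np.argwhere(L==i)[:,::-1]
        P=np.array([onz(w,q,z)[:2] for q in p]).astype(np.float32)
        R_=cv2.minAreaRect(P);print(name,st[i,4],"px",c[i],"rect c",np.array(R_[0]),"size",np.array(R_[1]),"ang",round(R_[2],1),"mean",P.mean(0))
mx=im.max(2)
box((mx<125),(395,170,540,270),8,"plate")
yel=(r-b>60)&(g-b>25)
box(yel,(205,290,262,350),15,"roller all z15");box(yel&(r>190),(205,290,262,350),20,"ridge",4)
box((im.min(2)>150),(300,155,355,225),50,"teeth",5)
box((im.min(2)>165),(195,165,258,225),50,"wide lid");box((im.min(2)>165),(300,310,345,350),42,"small lid")
E
python3 m.py; python3 -c "
import cv2
a=cv2.imread('pics/w1.png')
x=cv2.resize(a[165:260,45:130],(450,503),interpolation=cv2.INTER_CUBIC);y=cv2.resize(a[285:355,205:265],(350,408),interpolation=cv2.INTER_CUBIC)
import numpy as np
c=np.zeros((503,800,3),np.uint8);c[:,:450]=x;c[:408,450:]=y;cv2.imwrite('pics/c1.png',c)"
```

```text
roller [655.5 -68.5   0.9] 4.198020537774364 [651.  -68.4]
rest [433.8  60.   -0.3] 6.147956257435615 [431.1  59.4]
wide [445.8 -66.4 -12.1] 1.948958736762797 [441.3 -66.2]
small [642.5  62.6  -0.6] 9.730762324281256 [641.5  61.9]
plate [492.7 262.8  -1.6] 6.178555904700785 [490.1 258.1]
torch [ 477.8 -269.2    2.2] 3.857245291455982 [ 481.5 -267.9]
plate 8489 px [465.7 219.2] rect c [485.2 257.1] size [152.7 113.9] ang 89.9 mean [483.7 257.2]
roller all z15 202 px [239.8 310.8] rect c [626.8 -55. ] size [42.9 21.7] ang 67.9 mean [628.3 -56.9]
ridge 70 px [240.7 313. ] rect c [628.8 -54.6] size [38.8  4.5] ang 61.7 mean [628.6 -55. ]
ridge 66 px [235.2 322.1] rect c [644.7 -63.3] size [37.8  4.3] ang 61.4 mean [644.5 -63.6]
ridge 65 px [230.4 331.2] rect c [660.6 -71.7] size [39.   4.3] ang 61.1 mean [660.8 -71.3]
ridge 62 px [224.7 339.8] rect c [676.4 -80.6] size [38.6  4.3] ang 61.2 mean [676.4 -80.6]
teeth 1148 px [328.5 204.9] rect c [445.5  58.3] size [61.6 67.7] ang 4.0 mean [450.7  60.9]
teeth 96 px [344.5 169.2] rect c [405.6  77.6] size [11.  15.3] ang 42.1 mean [405.5  77.7]
teeth 26 px [343.8 221.8] rect c [472.7  81.2] size [9.7 8.3] ang 76.0 mean [472.5  81.4]
teeth 18 px [351.  221.5] rect c [471.8  90.3] size [9.1 4.3] ang 32.6 mean [472.1  90.3]
teeth 7 px [353.1 215.3] rect c [463.5  92.2] size [2.7 2.5] ang 4.3 mean [463.8  92.4]
wide lid 1735 px [225.2 196.5] rect c [441.4 -66.2] size [57.5 58.5] ang 0.5 mean [440.9 -66.1]
small lid 541 px [321.3 330.6] rect c [641.6  61.5] size [39.1 40.1] ang 0.5 mean [641.7  61.8]
```

View pics/c1.png

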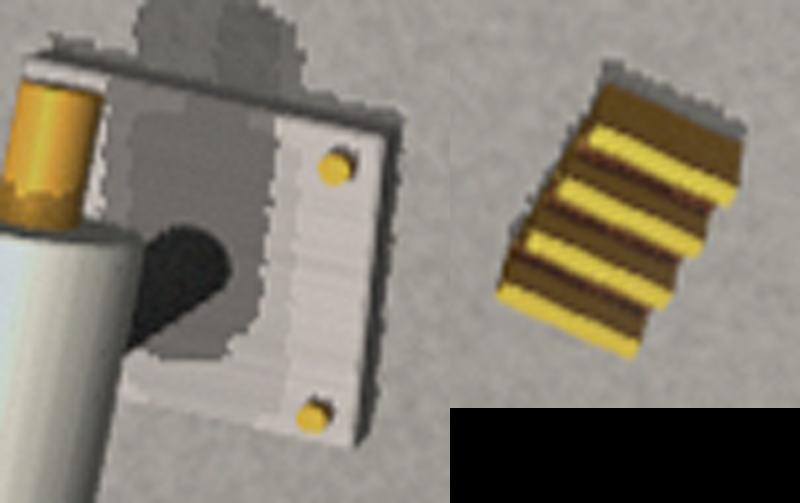

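```bash
cat >> m.py <<'E'
print("----")
m=(mx<125);bt=np.array([onz(w,(c,170+np.nonzero(m[170:275,c])[0].max()+.5),8)[:2] for c in range(418,505)])
rt=np.array([onz(w,(420+np.nonzero(m[r_,420:550])[0].max()+.5,r_),8)[:2] for r_ in range(190,250)])
def line(P):
    c,d_=P.mean(0),np.linalg.svd(P-P.mean(0))[2][0];return c,d_*np.sign(d_[np.argmax(abs(d_))]),np.abs((P-c)@[-d_[1],d_[0]]).max()
cb,db,eb=line(bt);cr,dr,er=line(rt);print("bot",cb,np.degrees(np.arctan2(*db[::-1]))-90,eb,"right",cr,np.degrees(np.arctan2(*dr[::-1])),er)
t=np.linalg.solve(np.c_[db,-dr],cr-cb);k=cb+db*t[0]
a=np.arctan2(db[1],db[0])-np.pi/2; ex=np.array([np.cos(a),np.sin(a)]);ey=np.array([-ex[1],ex[0]])
print("corner",k,"plate centre",k-55*ex-75*ey)
C=lambda x,y:onz(w,(45+x*85/450-.5,165+y*95/503-.5),12)[:2]
TR,BR,BL,TL=C(385,135),C(357,445),C(125,398),C(25,60)
print(TR,BR,BL,TL);print("len",np.linalg.norm(TR-BR),np.degrees(np.arctan2(*(BR-TR)[::-1])),np.degrees(np.arctan2(*(BR-BL)[::-1]))-90,np.linalg.norm(TR-TL),np.degrees(np.arctan2(*(TR-TL)[::-1]))-90,"centre diag",(BR+TL)/2)
te=[(300,155,355,225)]
hs=cv2.cvtColor(im.astype(np.uint8),cv2.COLOR_BGR2HSV)
dk=(im.max(2)<95); box(dk,(295,145,355,225),20,"rest dark",2)
q=[onz(w,np.array(p)*.7,50)[:2] for p in ((493,241),(483,256),(473,269),(463,282),(450,309))]
q=[onz(w,np.array(p)*.7-.5,50)[:2] for p in ((496,242),(449,309))];print("rest teeth",q,(q[0]+q[1])/2,np.degrees(np.arctan2(*(q[1]-q[0])[::-1])))
E
python3 m.py | sed -n '/----/,$p'; python3 -c "
import cv2
a=cv2.imread('pics/w1.png')
cv2.imwrite('pics/c2.png',cv2.resize(a[140:230,295:360],(433,600),interpolation=cv2.INTER_CUBIC))"
```

```text
----
bot [542.2 260.8] -0.48403802124805395 1.1262580030833076 right [483.1 333.5] -0.14099261846879807 0.698634137586424
corner [542.8 333.4] plate centre [487.1 258.8]
[ 444.5 -215.2] [ 529.9 -234.2] [ 516.9 -293.4] [ 426.  -301.8]
len 87.52885342971953 -12.563904908882527 -12.401285599617239 88.52864962421286 -12.039525655579354 centre diag [ 478. -268.]
rest dark 868 px [324.1 180.5] rect c [433.8  57.6] size [28.9 87.1] ang 61.6 mean [427.3  57.7]
rest dark 20 px [340.8 149.2] rect c [386.8  77.2] size [ 3.8 10.1] ang 0.5 mean [386.5  76.9]
rest teeth [array([405.1,  80.3]), array([464.9,  43.4])] [435.   61.8] -31.68453451618464
```

View pics/c2.png

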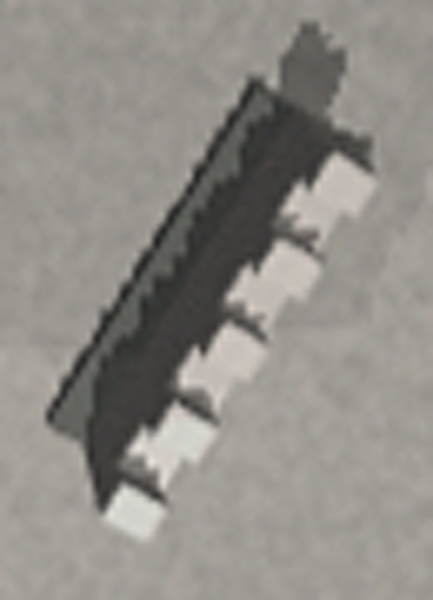

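```bash
cat >> h.py <<'E'
def plan(*ts):
    """chain of targets (x,y,z,yaw_deg); from the present pose, total shift/turn in move units, axes of start of each leg"""
    o=bot.get_obs(); p=np.array(o["eef_pos"]); y=np.degrees(o["ee_rot"][2])
    print("now",np.round(p,1),round(y,2),"grip",round(o["grip_width"],3),"t",round(o["time_s"],2))
    for t in ts:
        a=np.radians(y); d=np.array(t[:3])-p; ty=(t[3]-y+180)%360-180
        print(t,"x %.3f y %.3f z %.3f turn %.3f"%((d[0]*np.cos(a)+d[1]*np.sin(a))/100,(d[0]*np.sin(a)-d[1]*np.cos(a))/100,-d[2]/100,-ty/120))
        p=np.array(t[:3]);y=t[3]
E
python3 -c "
from h import *
plan((652.6,-67.6,330,180.45),(652.6,-67.6,330,151.3),(652.6,-67.6,172,151.3))"
```

```text
now [398.5  -1.6 499.7] -179.64 grip 0.999 t 4.62
(652.6, -67.6, 330, 180.45) x -2.537 y -0.676 z 1.697 turn -0.001
(652.6, -67.6, 330, 151.3) x -0.000 y 0.000 z -0.000 turn 0.243
(652.6, -67.6, 172, 151.3) x 0.000 y 0.000 z 1.580 turn -0.000
```

Call:
carry_out --pt "-0.85 -0.22 0.57 0" --pt "-0.85 -0.22 0.57 0" --fingers 65

```text
time_s: 4.88
eef_pos: [485.0, -23.4, 441.4]
ee_rot: [-3.142, 0.0, -3.135]
force: [0.5, 0.5, 0.3]
grip_width: 0.762
gripper_force: 0.0
```

Call:
carry_out --pt "-0.85 -0.22 0.57 0" --pt "-0.85 -0.22 0.57 0"

```text
time_s: 5.12
eef_pos: [570.4, -45.0, 383.5]
ee_rot: [3.141, -0.002, -3.135]
force: [-0.5, -0.2, 0.2]
grip_width: 0.758
gripper_force: 0.0
```

Call:
carry_out --pt "-0.84 -0.23 0.56 0.242" --pt "-0.84 -0.23 0.56 0.242" --pt "-0.84 -0.23 0.56 0.242" --pt "-0.84 -0.23 0.56 0.242" --pt "-0.84 -0.23 0.56 0.242" --pt "-0.84 -0.23 0.56 0.242"

```text
time_s: 5.88
eef_pos: [652.7, -66.8, 330.5]
ee_rot: [3.141, 0.001, 2.643]
force: [0.4, 0.1, -1.0]
grip_width: 0.765
gripper_force: 0.0
```

```bash
python3 -c "
from h import *
plan((652.6,-67.6,172,151.3))
o=bot.get_obs();im=viewer.grab_frame('wrist');cv2.imwrite('pics/w2.png',im)
w=cam('wrist',o)
print(proj(w,(652.6,-67.6,20)))
b,g,r=[im[...,i].astype(int) for i in range(3)]
m=((r-b>60)&(g-b>25)&(r>190)).astype(np.uint8)
N,L,st,c=cv2.connectedComponentsWithStats(m)
for i in range(1,N):
    if st[i,4]>40: print(st[i,4],c[i],onz(w,c[i],20)[:2])
"
```

```text
now [652.7 -66.8 330.5] 151.43 grip 0.765 t 5.88
(652.6, -67.6, 172, 151.3) x -0.003 y -0.007 z 1.585 turn 0.001
[278.37500153 196.18824379]
464 [393.3125       4.92241379] [569.17012658  68.53836005]
76 [  6.63157895 156.46052632] [ 521.70348858 -240.1473904 ]
356 [278.21067416 163.02808989] [628.4534319  -54.60492606]
344 [278.07267442 184.99418605] [644.18727475 -63.29928101]
339 [278.28318584 206.00589971] [659.98437838 -71.70570658]
283 [278.08480565 226.50530035] [675.85137261 -80.5341577 ]
```

View pics/w2.png

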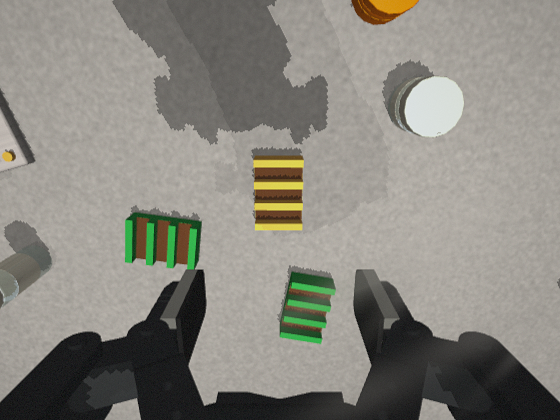

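The picture shows the brass roller upright in the image at (278,195). It agrees with the earlier measurement to within 0.5 mm, and the green look-alikes at (163,240) and (307,305) are clear of the fingers. I descend and grip.

Call:
carry_out --pt "0 0 0.9 0" --pt "0 0 0.9 0"

```text
time_s: 6.18
eef_pos: [652.0, -66.8, 236.8]
ee_rot: [-3.141, -0.002, 2.642]
force: [0.7, 0.4, 0.8]
grip_width: 0.761
gripper_force: 0.0
```

Call:
carry_out --pt "0 0 0.45 0" --pt "0 0 0.685 0" --pt "0 0 0.685 0"

```text
time_s: 6.55
eef_pos: [652.4, -66.8, 170.1]
ee_rot: [-3.141, -0.001, 2.642]
force: [-0.5, -0.2, 0.6]
grip_width: 0.759
gripper_force: 0.0
```

Call:
carry_out --pt "0 0 0 0" --pt "0 0 0 0" --pt "0 0 0 0" --pt "0 0 0 0" --pt "0 0 0 0" --fingers 30 --squeeze 50

```text
time_s: 7.18
eef_pos: [653.2, -66.9, 172.5]
ee_rot: [3.141, 0.002, 2.641]
force: [-0.7, -0.0, 5.9]
grip_width: 0.455
gripper_force: 52.6
```

Call:
carry_out --pt "0 0 -0.9 0" --pt "0 0 -0.9 0" --pt "0 0 -0.9 0"

```text
time_s: 7.55
eef_pos: [653.4, -67.0, 263.5]
ee_rot: [3.14, 0.004, 2.641]
force: [0.5, -0.8, -3.1]
grip_width: 0.455
gripper_force: 52.0
```

```bash
python3 -c "
from h import *
plan((487.3,259,262,151.4),(487.3,259,262,89.7),(487.3,259,181,89.7))"
```

```text
now [653.4 -67.  263.5] 151.33 grip 0.455 t 7.55
(487.3, 259, 262, 151.4) x 3.022 y 2.063 z 0.015 turn -0.001
(487.3, 259, 262, 89.7) x 0.000 y 0.000 z -0.000 turn 0.514
(487.3, 259, 181, 89.7) x 0.000 y 0.000 z 0.810 turn -0.000
```

Call:
carry_out --pt "0.76 0.52 0 0" --pt "0.76 0.52 0 0"

```text
time_s: 7.8
eef_pos: [609.7, 16.8, 258.6]
ee_rot: [-3.14, -0.003, 2.642]
force: [1.0, -1.0, -2.6]
grip_width: 0.453
gripper_force: 51.9
```

Call:
carry_out --pt "0.76 0.52 0 0" --pt "0.76 0.52 0 0"

```text
time_s: 8.05
eef_pos: [567.7, 99.2, 258.8]
ee_rot: [-3.14, -0.003, 2.643]
force: [1.0, 0.0, -2.4]
grip_width: 0.454
gripper_force: 51.9
```

Call:
carry_out --pt "0.75 0.51 0 0" --pt "0.75 0.51 0 0"

```text
time_s: 8.3
eef_pos: [526.3, 179.9, 258.8]
ee_rot: [-3.14, -0.002, 2.643]
force: [0.6, 0.2, -2.8]
grip_width: 0.453
gripper_force: 51.9
```

Call:
carry_out --pt "0.75 0.51 0 0.514" --pt "0.75 0.51 0 0.514" --pt "0.75 0.51 0 0.514" --pt "0.75 0.51 0 0.514" --pt "0.75 0.51 0 0.514" --pt "0.75 0.51 0 0.514" --pt "0.75 0.51 0 0.514" --pt "0.75 0.51 0 0.514"

```text
time_s: 9.3
eef_pos: [486.6, 258.6, 260.0]
ee_rot: [-3.14, 0.001, 1.568]
force: [0.3, 0.7, -1.3]
grip_width: 0.456
gripper_force: 51.8
```

```bash
cat > chk.py <<'E'
from h import *
plan((487.3,259,181,89.7))
for n in ("scene","side"):
    viewer.grab_frame(n);c=cam(n)
    for d in viewer.outline_of(n,"plate")[:1]:
        hull=cv2.convexHull(np.argwhere(d["pixels"])[:,::-1].astype(np.float32))
        P=np.array([onz(c,q,8)[:2] for q in hull[:,0]],np.float32);print(n,d["conf"],cv2.minAreaRect(P))
o=bot.get_obs();im=viewer.grab_frame("wrist");cv2.imwrite("pics/w3.png",im);w=cam("wrist",o)
for x,y in ((-55,-75),(-55,75),(55,75),(55,-75)): print(proj(w,(487.1+x,258.8+y,8)))
E
python3 chk.py
```

```text
now [486.6 258.6 260. ] 89.84 grip 0.456 t 9.3
(487.3, 259, 181, 89.7) x 0.004 y 0.007 z 0.790 turn 0.001
scene 0.81 ((491.044189453125, 256.9029235839844), (150.90806579589844, 116.02444458007812), 89.49554443359375)
side 0.55 ((487.4510498046875, 254.6960906982422), (157.38107299804688, 114.24883270263672), 89.45783996582031)
[206.19782631 316.44289606]
[188.79217024 102.2396716 ]
[373.21890014 101.50700406]
[356.7624388  315.85952516]
```

View pics/w3.png

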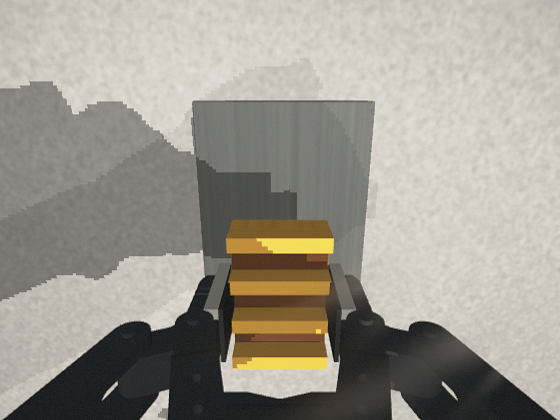

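The held roller is over the plate, whose far edge shows at (192,101)–(374,100), within 3 px of prediction. I lower it and release.

Call:
carry_out --pt "0 0.01 0.5 0" --pt "0 0.01 0.7 0" --pt "0 0.01 0.79 0" --pt "0 0.01 0.79 0"

```text
time_s: 10.05
eef_pos: [487.9, 258.8, 182.5]
ee_rot: [3.141, -0.0, 1.565]
force: [-0.5, -0.8, -2.4]
grip_width: 0.457
gripper_force: 51.9
```

Call:
carry_out --pt "0 0 0 0" --pt "0 0 0 0" --pt "0 0 0 0" --fingers 60

```text
time_s: 10.42
eef_pos: [488.0, 258.8, 182.9]
ee_rot: [3.141, -0.001, 1.565]
force: [-0.1, 0.4, -0.2]
grip_width: 0.699
gripper_force: 0.0
```

Call:
carry_out --pt "0 0 -0.3 0" --pt "0 0 -0.9 0" --pt "0 0 -0.9 0"

```text
time_s: 10.8
eef_pos: [488.8, 259.2, 277.5]
ee_rot: [3.134, -0.004, 1.565]
force: [0.5, 0.9, -0.9]
grip_width: 0.704
gripper_force: 0.0
```

```bash
cat > chk.py <<'E'
from h import *
plan((441.2,-66.2,290,89.7),(441.2,-66.2,290,180),(441.2,-66.2,182,180))
o=bot.get_obs();im=viewer.grab_frame("wrist");cv2.imwrite("pics/w4.png",im);w=cam("wrist",o)
print([ [(np.round(d["location"]),onz(w,d["location"],8)[:2]) for d in viewer.spot_point("wrist",l)] for l in ("roller","plate")])
b,g,r=[im[...,i].astype(int) for i in range(3)]
m=((r-b>60)&(g-b>25)&(r>190)).astype(np.uint8)
N,L,st,c=cv2.connectedComponentsWithStats(m)
for i in range(1,N):
    if st[i,4]>40:
        P=np.array([onz(w,q[::-1],28)[:2] for q in np.argwhere(L==i)],np.float32);print(st[i,4],c[i],cv2.minAreaRect(P))
E
python3 chk.py
```

```text
now [488.8 259.2 277.5] 89.65 grip 0.704 t 10.8
(441.2, -66.2, 290, 89.7) x -3.257 y -0.456 z -0.125 turn -0.000
(441.2, -66.2, 290, 180) x 0.000 y 0.000 z -0.000 turn -0.753
(441.2, -66.2, 182, 180) x 0.000 y 0.000 z 1.080 turn 0.000
[[(array([275., 216.]), array([486.49958019, 256.88895725]))], []]
628 [275.90127389 183.5       ] ((487.7414855957031, 286.08612060546875), (5.853722095489502, 39.294952392578125), 89.57884979248047)
320 [282.3    237.1875] ((487.4596862792969, 249.54412841796875), (4.31173038482666, 38.60890197753906), 89.49797821044922)
472 [276.  260.5] ((487.3238525390625, 232.2798614501953), (5.264238357543945, 39.517845153808594), 89.45803833007812)
```

Roller is placed at about (487.5, 259). Next is the wide jar.

Call:
carry_out --pt "-0.81 -0.11 -0.1 0" --pt "-0.81 -0.11 -0.1 0" --fingers 85

```text
time_s: 11.2
eef_pos: [475.6, 175.9, 281.0]
ee_rot: [-3.139, 0.001, 1.564]
force: [-0.2, -0.3, 1.0]
grip_width: 0.993
gripper_force: 0.0
```

Call:
carry_out --pt "-0.81 -0.11 0 0" --pt "-0.81 -0.11 0 0"

```text
time_s: 11.45
eef_pos: [464.1, 94.7, 281.1]
ee_rot: [-3.14, 0.001, 1.563]
force: [-0.2, 0.5, 0.8]
grip_width: 0.995
gripper_force: 0.0
```

Call:
carry_out --pt "-0.81 -0.12 0 0" --pt "-0.81 -0.12 0 0"

```text
time_s: 11.7
eef_pos: [451.6, 13.8, 281.1]
ee_rot: [-3.14, 0.0, 1.563]
force: [-0.5, 0.4, 0.5]
grip_width: 0.997
gripper_force: 0.0
```

Call:
carry_out --pt "-0.81 -0.12 0 -0.503" --pt "-0.81 -0.12 0 -0.503" --pt "-0.81 -0.12 0 -0.503" --pt "-0.81 -0.12 0 -0.503" --pt "-0.81 -0.12 0 -0.503" --pt "-0.81 -0.12 0 -0.503" --pt "-0.81 -0.12 0 -0.503" --pt "-0.81 -0.12 0 -0.503"

```text
time_s: 12.7
eef_pos: [439.7, -64.9, 281.6]
ee_rot: [-3.141, -0.001, 2.615]
force: [-0.8, 0.2, 0.9]
grip_width: 0.995
gripper_force: 0.0
```

```bash
cat > jar.py <<'E'
from h import *
import sys
x,y,z,yaw,h=map(float,sys.argv[1:6])
plan((x,y,z,yaw))
o=bot.get_obs();im=viewer.grab_frame("wrist");cv2.imwrite("pics/jar.png",im);w=cam("wrist",o)
q=proj(w,(x,y,h));print("lid expected",q)
m=(im.min(2)>165).astype(np.uint8);N,L,st,c=cv2.connectedComponentsWithStats(m)
for i in range(1,N):
    if st[i,4]>300 and np.linalg.norm(c[i]-q)<60:
        P=np.array([onz(w,p[::-1],h)[:2] for p in np.argwhere(L==i)],np.float32);print(st[i,4],c[i],cv2.minAreaRect(P),P.mean(0))
E
python3 jar.py 441.2 -66.2 178 150 50
```

```text
now [439.7 -64.9 281.6] 149.83 grip 0.995 t 12.7
(441.2, -66.2, 178.0, 150.0) x -0.019 y -0.004 z 1.036 turn -0.001
lid expected [278.95625726 236.43148722]
6581 [279.23917338 235.61328066] ((441.1665344238281, -65.83513641357422), (57.75267791748047, 58.09294128417969), 57.46628189086914) [441.074    -65.934425]
```

Call:
carry_out --pt "-0.02 0 0.5 0" --pt "-0.02 0 0.8 0" --pt "-0.02 0 1.0 0" --pt "-0.02 0 1.0 0"

```text
time_s: 13.25
eef_pos: [440.9, -65.9, 180.8]
ee_rot: [-3.141, -0.003, 2.617]
force: [-0.4, 0.3, 0.1]
grip_width: 0.997
gripper_force: 0.0
```

Call:
carry_out --pt "0 0 0.03 0" --pt "0 0 0.03 0" --pt "0 0 0.03 0" --pt "0 0 0.03 0" --pt "0 0 0.03 0" --fingers 50 --squeeze 40

```text
time_s: 13.88
eef_pos: [441.9, -66.1, 180.0]
ee_rot: [3.141, 0.001, 2.618]
force: [-1.2, 0.4, 5.5]
grip_width: 0.692
gripper_force: 43.8
```

Call:
carry_out --pt "0 0 -0.3 0" --pt "0 0 -0.7 0" --pt "0 0 -0.85 0" --pt "0 0 -0.85 0"

```text
time_s: 14.38
eef_pos: [441.7, -66.0, 264.3]
ee_rot: [3.141, 0.001, 2.618]
force: [-1.1, 1.1, -2.0]
grip_width: 0.687
gripper_force: 44.3
```

```bash
python3 -c "
from h import *
plan((593,258.5,265,150),(593,258.5,179,150))"
```

```text
now [441.7 -66.  264.3] 150.01 grip 0.687 t 14.38
(593, 258.5, 265, 150) x 0.312 y 3.567 z -0.007 turn 0.000
(593, 258.5, 179, 150) x 0.000 y 0.000 z 0.860 turn 0.000
```

Call:
carry_out --pt "0.08 0.89 0 0" --pt "0.08 0.89 0 0"

```text
time_s: 14.62
eef_pos: [479.4, 16.7, 262.1]
ee_rot: [-3.141, -0.002, 2.619]
force: [0.7, -0.0, -2.6]
grip_width: 0.692
gripper_force: 44.7
```

Call:
carry_out --pt "0.08 0.89 0 0" --pt "0.08 0.89 0 0"

```text
time_s: 14.88
eef_pos: [517.0, 98.4, 261.7]
ee_rot: [-3.14, -0.002, 2.62]
force: [0.7, 0.1, -2.4]
grip_width: 0.697
gripper_force: 45.0
```

Call:
carry_out --pt "0.08 0.89 0 0" --pt "0.08 0.89 0 0"

```text
time_s: 15.12
eef_pos: [554.5, 179.6, 261.4]
ee_rot: [-3.14, -0.002, 2.62]
force: [0.2, -0.3, -3.2]
grip_width: 0.693
gripper_force: 45.1
```

Call:
carry_out --pt "0.075 0.89 0 0" --pt "0.075 0.89 0 0" --pt "0.075 0.89 0 0" --pt "0.075 0.89 0 0"

```text
time_s: 15.62
eef_pos: [591.8, 257.5, 262.5]
ee_rot: [-3.139, -0.001, 2.618]
force: [-1.4, -0.2, -2.1]
grip_width: 0.695
gripper_force: 45.3
```

```bash
python3 -c "
from h import *
plan((593,258.5,181,150))"
```

```text
now [591.8 257.5 262.5] 150.01 grip 0.695 t 15.62
(593, 258.5, 181, 150) x -0.006 y 0.015 z 0.815 turn 0.000
```

Call:
carry_out --pt "0 0.015 0.4 0" --pt "0 0.015 0.7 0" --pt "0 0.015 0.82 0" --pt "0 0.015 0.82 0"

```text
time_s: 16.12
eef_pos: [592.8, 258.6, 182.2]
ee_rot: [-3.141, -0.0, 2.617]
force: [0.5, 0.1, -2.5]
grip_width: 0.694
gripper_force: 45.4
```

Call:
carry_out --pt "0 0 0 0" --pt "0 0 0 0" --pt "0 0 0 0" --fingers 80

```text
time_s: 16.5
eef_pos: [593.1, 259.5, 182.9]
ee_rot: [3.141, 0.001, 2.618]
force: [0.4, -0.5, 0.7]
grip_width: 0.94
gripper_force: 0.0
```

Call:
carry_out --pt "0 0 -0.3 0" --pt "0 0 -0.9 0" --pt "0 0 -0.9 0"

```text
time_s: 16.88
eef_pos: [593.9, 259.8, 278.2]
ee_rot: [3.134, 0.005, 2.618]
force: [-0.3, 0.8, -1.6]
grip_width: 0.939
gripper_force: 0.0
```

Call:
carry_out --pt "0 0 -0.3 0" --pt "0 0 -0.3 0"

```text
time_s: 17.12
eef_pos: [593.3, 259.6, 304.3]
ee_rot: [3.139, 0.002, 2.618]
force: [0.1, 1.4, 0.1]
grip_width: 0.937
gripper_force: 0.0
```

```bash
python3 jar.py 593 258.5 300 150 50; python3 -c "
from h import *
plan((641.7,62,300,150),(641.7,62,176,150))"
```

```text
now [593.3 259.6 304.3] 150.01 grip 0.937 t 17.12
(593.0, 258.5, 300.0, 150.0) x -0.003 y -0.011 z 0.043 turn 0.000
lid expected [276.65792096 219.78774287]
now [593.1 259.5 302.7] 150.01 grip 0.936 t 17.18
(641.7, 62, 300, 150) x -1.408 y -1.468 z 0.027 turn 0.000
(641.7, 62, 176, 150) x 0.000 y 0.000 z 1.240 turn 0.000
```

View pics/jar.png

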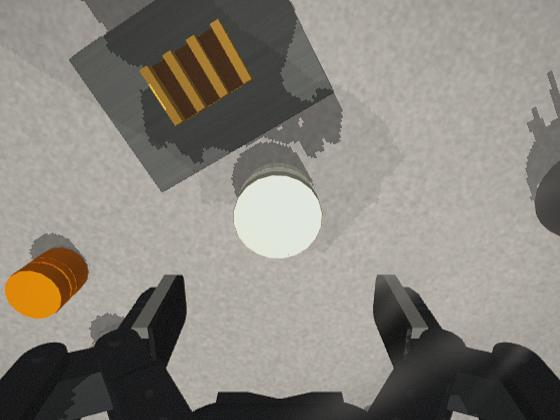

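The wide jar stands upright at (278,217), next to the plate's far long edge, and the roller sits on the plate at (196,72). Next is the small jar.

Call:
carry_out --pt "-0.7 -0.73 0 0" --pt "-0.7 -0.73 0 0" --fingers 65

```text
time_s: 17.42
eef_pos: [617.2, 159.6, 300.6]
ee_rot: [-3.14, -0.001, 2.618]
force: [0.8, -0.1, -0.5]
grip_width: 0.763
gripper_force: 0.0
```

Call:
carry_out --pt "-0.7 -0.73 0 0" --pt "-0.7 -0.73 0 0" --pt "-0.7 -0.73 0 0"

```text
time_s: 17.8
eef_pos: [641.5, 60.3, 300.5]
ee_rot: [-3.14, -0.001, 2.615]
force: [0.2, -0.2, 0.2]
grip_width: 0.765
gripper_force: 0.0
```

```bash
python3 - <<'E'
from h import *
im=cv2.imread("pics/jar.png");m=(im.min(2)>212).astype(np.uint8);N,L,st,c=cv2.connectedComponentsWithStats(m)
i=max(range(1,N),key=lambda i:st[i,4]);w=cam("wrist",dict(eef_pos=np.array([593.3,259.6,304.3]),ee_rot=np.array([3.139,.002,2.618])))
P=np.array([onz(w,p[::-1],50)[:2] for p in np.argwhere(L==i)],np.float32);print("wide",st[i],c[i],cv2.minAreaRect(P),P.mean(0))
E
sed -i 's/>165/>205/' jar.py; python3 jar.py 641.7 62 176 150 42
```

```text
wide [ 235  176   86   82 5489] [277.35088359 216.53069776] ((592.18798828125, 259.5444641113281), (57.05070114135742, 57.03902816772461), 55.52250289916992) [591.3479  259.87253]
now [641.5  60.3 300.5] 149.8 grip 0.765 t 17.8
(641.7, 62.0, 176.0, 150.0) x 0.007 y 0.016 z 1.245 turn -0.002
lid expected [282.25028324 217.61560456]
2385 [282.55681342 216.43815514] ((641.5991821289062, 62.02557373046875), (38.579193115234375, 38.585166931152344), 36.01350402832031) [641.1767    62.544994]
```

Call:
carry_out --pt "0.01 0.018 0.5 0" --pt "0.01 0.018 0.9 0" --pt "0.01 0.018 0.9 0"

```text
time_s: 18.23
eef_pos: [639.7, 66.1, 208.2]
ee_rot: [-3.138, -0.006, 2.62]
force: [0.5, 0.4, 0.1]
grip_width: 0.764
gripper_force: 0.0
```

Call:
carry_out --pt "0 0 0.335 0" --pt "0 0 0.335 0" --pt "0 0 0.335 0"

```text
time_s: 18.6
eef_pos: [641.7, 65.5, 180.9]
ee_rot: [3.14, 0.002, 2.619]
force: [0.0, 0.6, 0.2]
grip_width: 0.76
gripper_force: 0.0
```

Call:
carry_out --pt "0 0 0 0" --pt "0 0 0 0" --pt "0 0 0 0" --pt "0 0 0 0" --pt "0 0 0 0" --fingers 32 --squeeze 30

```text
time_s: 19.23
eef_pos: [641.7, 65.1, 180.6]
ee_rot: [3.14, 0.002, 2.618]
force: [-0.7, -1.3, 6.3]
grip_width: 0.482
gripper_force: 30.1
```

Call:
carry_out --pt "0 0 -0.3 0" --pt "0 0 -0.7 0" --pt "0 0 -1.0 0" --pt "0 0 -1.0 0"

```text
time_s: 19.73
eef_pos: [641.8, 65.0, 282.1]
ee_rot: [3.139, 0.004, 2.618]
force: [-0.6, 0.1, -0.9]
grip_width: 0.486
gripper_force: 30.6
```

```bash
python3 -c "
from h import *
plan((592,259.7,300,150),(592,259.7,228,150))"
```

```text
now [641.8  65.  282.1] 150.0 grip 0.486 t 19.73
(592, 259.7, 300, 150) x 1.405 y 1.437 z -0.179 turn 0.000
(592, 259.7, 228, 150) x 0.000 y 0.000 z 0.720 turn 0.000
```

Call:
carry_out --pt "0.71 0.72 -0.2 0" --pt "0.71 0.72 -0.2 0" --pt "0.71 0.72 -0.2 0"

```text
time_s: 20.1
eef_pos: [615.1, 165.2, 298.3]
ee_rot: [3.142, -0.0, 2.621]
force: [-0.1, -0.5, -0.7]
grip_width: 0.483
gripper_force: 30.7
```

Call:
carry_out --pt "0.71 0.72 0 0" --pt "0.71 0.72 0 0" --pt "0.71 0.72 0 0" --pt "0.71 0.72 0 0" --pt "0.71 0.72 0 0"

```text
time_s: 20.72
eef_pos: [590.7, 259.4, 298.4]
ee_rot: [-3.141, -0.0, 2.617]
force: [0.7, -0.5, -0.4]
grip_width: 0.48
gripper_force: 30.8
```

Run:
```python
from h import *
plan((591,260.3,232,150))
o=bot.get_obs();im=viewer.grab_frame("wrist");w=cam("wrist",o)
print("lid wide exp",proj(w,(592,259.7,50)),"small lid exp",proj(w,(o["eef_pos"][0]+1,o["eef_pos"][1]-.6,o["eef_pos"][2]-180.6+42)))
cv2.imwrite("pics/w6.png",im)
```

```text
now [590.7 259.4 298.4] 149.92 grip 0.48 t 20.73
(591, 260.3, 232, 150) x 0.002 y 0.010 z 0.664 turn -0.001
lid wide exp [281.11888708 224.80960082] small lid exp [279.64091151 335.24343493]
```

View pics/w6.png

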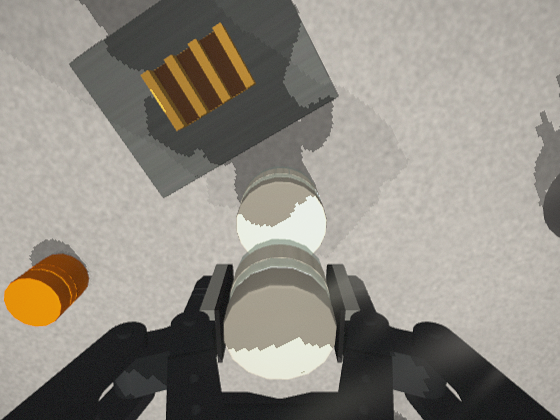

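The held small jar (280,331) lines up with the wide jar's lid (281,222). I lower it gently.

Call:
carry_out --pt "0 0.005 0.35 0" --pt "0 0.005 0.55 0" --pt "0 0.005 0.62 0" --pt "0 0.005 0.66 0" --pt "0 0.005 0.66 0"

```text
time_s: 21.4
eef_pos: [590.6, 261.2, 233.3]
ee_rot: [3.141, 0.0, 2.618]
force: [0.2, 0.6, -0.6]
grip_width: 0.486
gripper_force: 30.8
```

Call:
carry_out --pt "0 0 0.02 0" --pt "0 0 0.02 0" --pt "0 0 0.02 0"

```text
time_s: 21.78
eef_pos: [590.5, 261.2, 230.9]
ee_rot: [3.141, 0.0, 2.618]
force: [-0.7, 0.4, -1.2]
grip_width: 0.483
gripper_force: 30.8
```

Call:
carry_out --pt "0 0 0 0" --pt "0 0 0 0" --pt "0 0 0 0" --pt "0 0 0 0" --fingers 62

```text
time_s: 22.28
eef_pos: [590.5, 261.1, 230.7]
ee_rot: [3.142, 0.0, 2.618]
force: [-0.2, -0.1, -0.2]
grip_width: 0.727
gripper_force: 0.0
```

Call:
carry_out --pt "0 0 -0.2 0" --pt "0 0 -0.7 0" --pt "0 0 -0.95 0" --pt "0 0 -0.95 0"

```text
time_s: 22.78
eef_pos: [590.8, 261.2, 329.8]
ee_rot: [3.137, 0.003, 2.618]
force: [0.0, 0.6, -0.5]
grip_width: 0.728
gripper_force: 0.0
```

Run:
```python
from h import *
# rest ridge at -31 deg: closing line at 59 deg -> yaw 149
plan((434.5,61.3,328,150),(434.5,61.3,328,149),(434.5,61.3,182,149))
o=bot.get_obs();im=viewer.grab_frame("wrist");w=cam("wrist",o);cv2.imwrite("pics/w7.png",im)
q=proj(w,(592,259.7,92));print("exp",q)
m=(im.min(2)>205).astype(np.uint8);N,L,st,c=cv2.connectedComponentsWithStats(m)
for i in range(1,N):
    if st[i,4]>500 and np.linalg.norm(c[i]-q)<60: print(st[i],c[i],onz(w,c[i],92)[:2])
a=im[130:370,180:400];
for n in ("scene","side"):
    f=viewer.grab_frame(n);cv2.imwrite(f"pics/{n}7.png",f);c=cam(n);p=proj(c,(592,259,45)).astype(int)
    a=np.hstack([a,cv2.resize(f[p[1]-50:p[1]+50,p[0]-45:p[0]+45],(216,240),interpolation=cv2.INTER_CUBIC)])
cv2.imwrite("pics/c7.png",a)
```

```text
now [590.8 261.2 329.8] 150.01 grip 0.728 t 22.77
(434.5, 61.3, 328, 150) x 0.354 y -2.513 z 0.018 turn 0.000
(434.5, 61.3, 328, 149) x 0.000 y 0.000 z -0.000 turn 0.008
(434.5, 61.3, 182, 149) x 0.000 y 0.000 z 1.460 turn 0.000
exp [276.5370891  230.96017136]
[ 246  200   64   59 2968] [277.44912399 228.8861186 ] [591.07685462 260.89191682]
```

View pics/c7.png

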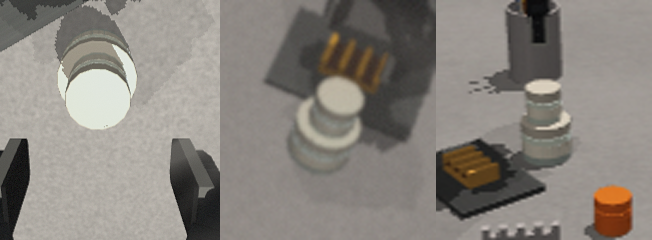

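The stack stands upright, with the small jar's lid within about 2 mm of the wide jar's centre. Next is the rest, which needs a half turn first to stay within the last joint's range.

Call:
carry_out --pt "0.12 -0.84 0 0" --pt "0.12 -0.84 0 0" --fingers 45

```text
time_s: 23.18
eef_pos: [536.5, 192.8, 323.7]
ee_rot: [-3.138, -0.002, 2.618]
force: [-0.0, 0.4, 0.9]
grip_width: 0.524
gripper_force: 0.0
```

Call:
carry_out --pt "0.12 -0.84 0 0" --pt "0.12 -0.84 0 0"

```text
time_s: 23.42
eef_pos: [483.9, 125.9, 324.6]
ee_rot: [-3.14, -0.001, 2.617]
force: [1.0, -0.2, 0.1]
grip_width: 0.527
gripper_force: 0.0
```

Call:
carry_out --pt "0.12 -0.84 0 0.75" --pt "0.12 -0.84 0 0.75" --pt "0.12 -0.84 0 0.75" --pt "0.12 -0.84 0 0.75" --pt "0.12 -0.84 0 0.75" --pt "0.12 -0.84 0 0.75" --pt "0.12 -0.84 0 0.75" --pt "0.12 -0.84 0 0.75" --pt "0.12 -0.84 0 0.75" --pt "0.12 -0.84 0 0.75"

```text
time_s: 24.68
eef_pos: [433.1, 60.8, 324.8]
ee_rot: [-3.14, 0.001, 1.048]
force: [1.0, 0.8, 0.5]
grip_width: 0.53
gripper_force: 0.0
```

Call:
carry_out --pt "0 0 0 0.758" --pt "0 0 0 0.758" --pt "0 0 0 0.758" --pt "0 0 0 0.758" --pt "0 0 0 0.758" --pt "0 0 0 0.758" --pt "0 0 0 0.758" --pt "0 0 0 0.758" --pt "0 0 0 0.758" --pt "0 0 0 0.758"

```text
time_s: 25.92
eef_pos: [383.0, -122.6, 323.4]
ee_rot: [-3.031, 0.013, -0.337]
force: [-0.3, -0.2, -0.2]
grip_width: 0.524
gripper_force: 0.0
```

Run:
```python
from h import *
plan((434.5,61.3,188,-31))
o=bot.get_obs();im=viewer.grab_frame("wrist");w=cam("wrist",o);cv2.imwrite("pics/w8.png",im)
u=np.array([np.cos(np.radians(-31)),np.sin(np.radians(-31))])
for s in (-35,0,35): print("exp tooth",proj(w,(*(np.array([434.5,61.3])+s*u),50)))
import pickle;pickle.dump(o,open("o8.pkl","wb"))
q=proj(w,(434.5,61.3,50)).astype(int);x0,y0=max(q[0]-70,0),max(q[1]-70,0);print(x0,y0)
cv2.imwrite("pics/c8.png",cv2.resize(im[y0:y0+140,x0:x0+140],(560,560),interpolation=cv2.INTER_CUBIC))
```

```text
now [ 383.  -122.6  323.4] -19.32 grip 0.524 t 25.93
(434.5, 61.3, 188, -31) x -0.122 y -1.906 z 1.354 turn 0.097
exp tooth [ 73.66999463 250.33080418]
exp tooth [ 73.79694291 210.71946113]
exp tooth [ 73.93543375 167.50652591]
3 140
```

View pics/c8.png

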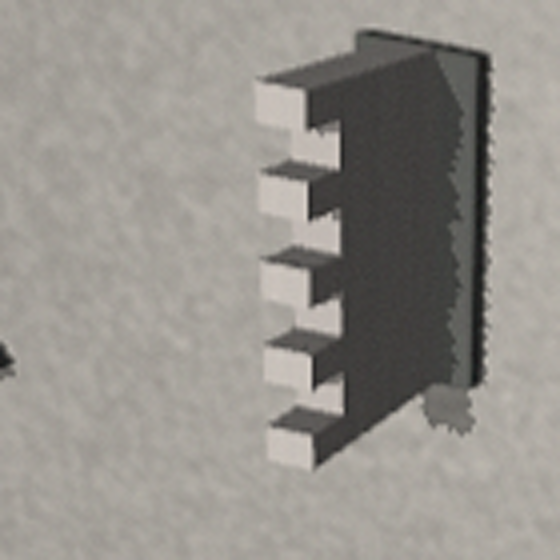

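```bash
python3 -c "
from h import *
o=bot.get_obs();print(np.round(o['joint_pos'],3),o['eef_pos'],o['ee_rot'],o['force'])"
```

```text
[-0.345 -0.278 -0.319  1.544  0.108  3.139] [ 381.57648535 -124.26072019  323.56109679] [-3.03340372  0.01365945 -0.34178714] [ 1.22198773 -0.56834172  0.48092567]
```

The last joint's sign is the other way round: it reached its range limit, so the arm drifted. The rest itself matches the prediction to within 2 mm (teeth at (73,166) to (75,251) in the full picture). I turn back.

Call:
carry_out --pt "0 0 0 -0.758" --pt "0 0 0 -0.758" --pt "0 0 0 -0.758" --pt "0 0 0 -0.758" --pt "0 0 0 -0.758" --pt "0 0 0 -0.758" --pt "0 0 0 -0.758" --pt "0 0 0 -0.758" --pt "0 0 0 -0.758" --pt "0 0 0 -0.758"

```text
time_s: 27.22
eef_pos: [383.5, -121.5, 323.7]
ee_rot: [-3.13, -0.111, 1.251]
force: [-0.0, 0.0, 0.2]
grip_width: 0.528
gripper_force: 0.0
```

```bash
python3 -c "
from h import *
o=bot.get_obs();print(np.round(o['joint_pos'],3),o['eef_pos'],o['ee_rot'],o['force'])"
```

```text
[-0.337 -0.276 -0.317  1.543  0.11   1.552] [ 383.50711835 -121.46836281  323.65490552] [-3.13009347 -0.11067222  1.25058724] [-0.01403261  0.02235825  0.22156386]
```

Call:
carry_out --pt "0 0 0 -0.89" --pt "0 0 0 -0.89" --pt "0 0 0 -0.89" --pt "0 0 0 -0.89" --pt "0 0 0 -0.89" --pt "0 0 0 -0.89" --pt "0 0 0 -0.89" --pt "0 0 0 -0.89" --pt "0 0 0 -0.89" --pt "0 0 0 -0.89"

```text
time_s: 28.48
eef_pos: [383.5, -121.5, 323.8]
ee_rot: [3.033, 0.022, 3.118]
force: [-0.8, -0.0, 0.8]
grip_width: 0.527
gripper_force: 0.0
```

Call:
carry_out --pt "0 0 0 -0.89" --pt "0 0 0 -0.89" --pt "0 0 0 -0.89" --pt "0 0 0 -0.89" --pt "0 0 0 -0.89" --pt "0 0 0 -0.89" --pt "0 0 0 -0.89" --pt "0 0 0 -0.89" --pt "0 0 0 -0.89" --pt "0 0 0 -0.89"

```text
time_s: 29.72
eef_pos: [383.5, -121.5, 323.8]
ee_rot: [-3.089, 0.098, -1.298]
force: [-0.0, 0.4, -0.4]
grip_width: 0.526
gripper_force: 0.0
```

Call:
carry_out --pt "0 0 0 -0.55" --pt "0 0 0 -0.55" --pt "0 0 0 -0.55" --pt "0 0 0 -0.55" --pt "0 0 0 -0.55" --pt "0 0 0 -0.55" --pt "0 0 0 -0.55" --pt "0 0 0 -0.55"

```text
time_s: 30.72
eef_pos: [393.0, -71.5, 324.4]
ee_rot: [-3.064, -0.007, -0.204]
force: [-0.3, 0.0, 0.4]
grip_width: 0.53
gripper_force: 0.0
```

```bash
cat > j.py <<'E'
from h import *
o=bot.get_obs();z=R.from_euler("xyz",o["ee_rot"]).as_matrix()[:,2]
print(np.round(o['joint_pos'],3),np.round(o['eef_pos'],1),np.round(o['ee_rot'],3),"toolz",np.round(z,4),o["time_s"])
E
python3 j.py
```

```text
[-0.202 -0.295 -0.33   1.529  0.078 -3.14 ] [393.  -71.5 324.4] [-3.064 -0.007 -0.204] toolz [ 0.0222  0.0748 -0.997 ] 30.725
```

Call:
carry_out --pt "0 0 0 -0.22" --pt "0 0 0 -0.22" --pt "0 0 0 -0.22" --pt "0 0 0 -0.22" --pt "0 0 0 -0.22"

```text
time_s: 31.35
eef_pos: [366.8, 74.6, 325.1]
ee_rot: [-3.118, -0.039, 0.192]
force: [-0.5, -0.1, 0.1]
grip_width: 0.527
gripper_force: 0.0
```

```bash
python3 j.py
```

```text
[ 0.194 -0.378 -0.389  1.52   0.024 -3.14 ] [366.8  74.6 325.1] [-3.118 -0.039  0.192] toolz [ 0.034   0.0307 -0.9989] 31.35
```

Call:
carry_out --pt "0 0 0 0.85" --pt "0 0 0 0.85" --pt "0 0 0 0.85" --pt "0 0 0 0.85" --pt "0 0 0 0.85" --pt "0 0 0 0.85" --pt "0 0 0 0.85" --pt "0 0 0 0.85" --pt "0 0 0 0.85" --pt "0 0 0 0.85"

```text
time_s: 32.6
eef_pos: [367.3, 73.4, 325.0]
ee_rot: [-3.108, 0.031, -1.594]
force: [-0.2, -0.9, -0.9]
grip_width: 0.523
gripper_force: 0.0
```

Call:
carry_out --pt "0 0 0 0.85" --pt "0 0 0 0.85" --pt "0 0 0 0.85" --pt "0 0 0 0.85" --pt "0 0 0 0.85" --pt "0 0 0 0.85" --pt "0 0 0 0.85" --pt "0 0 0 0.85" --pt "0 0 0 0.85" --pt "0 0 0 0.85"

```text
time_s: 33.85
eef_pos: [367.3, 73.4, 325.0]
ee_rot: [3.105, 0.026, 2.907]
force: [-0.0, 1.1, -0.5]
grip_width: 0.524
gripper_force: 0.0
```

```bash
cat >> h.py <<'E'
def planT(*ts):
    """grasp-point targets (x,y,z) of a tilted tool, chain, in units along tool axes; turn to make the closing line lie at yaw"""
    o=bot.get_obs();M=R.from_euler("xyz",o["ee_rot"]).as_matrix();p=o["eef_pos"]+155*M[:,2]
    print("grasp pt",np.round(p,1),"yaw of x",round(np.degrees(np.arctan2(M[1,0],M[0,0])),2),"toolz",np.round(M[:,2],3),"j",np.round(o["joint_pos"],2),"t",o["time_s"])
    for t in ts:
        print(t,np.round(M.T@(np.array(t)-p)/100,3));p=np.array(t)
E
python3 -c "
from h import *
planT((434.5,61.3,170),(434.5,61.3,34))"
```

```text
grasp pt [372.6  78.1 170.2] yaw of x 166.58 toolz [ 0.034  0.03  -0.999] j [ 0.19 -0.38 -0.39  1.52  0.02  0.42] t 33.85
(434.5, 61.3, 170) [-0.641 -0.02   0.018]
(434.5, 61.3, 34) [ 0.036 -0.05   1.359]
```

Call:
carry_out --pt "-0.64 -0.02 0.02 0.147" --pt "-0.64 -0.02 0.02 0.147" --pt "-0.64 -0.02 0.02 0.147" --pt "-0.64 -0.02 0.02 0.147"

```text
time_s: 34.35
eef_pos: [428.8, 57.7, 324.9]
ee_rot: [3.098, 0.014, 2.609]
force: [0.1, 0.3, -0.1]
grip_width: 0.529
gripper_force: 0.0
```

Run:
```python
from h import *
planT((434.5,61.3,34))
o=bot.get_obs();im=viewer.grab_frame("wrist");w=cam("wrist",o);cv2.imwrite("pics/w9.png",im)
u=np.array([np.cos(np.radians(-31)),np.sin(np.radians(-31))])
for s in (-35,0,35): print("exp tooth",proj(w,(*(np.array([434.5,61.3])+s*u),50)))
```

```text
grasp pt [434.1  62.3 170.1] yaw of x 149.46 toolz [ 0.035  0.03  -0.999] j [ 0.13 -0.23 -0.28  1.49  0.03  0.66] t 34.35
(434.5, 61.3, 34) [ 0.011 -0.066  1.359]
exp tooth [271.37627684 161.24921919]
exp tooth [271.26406026 209.11646763]
exp tooth [271.16155358 252.84184584]
```

View pics/w9.png

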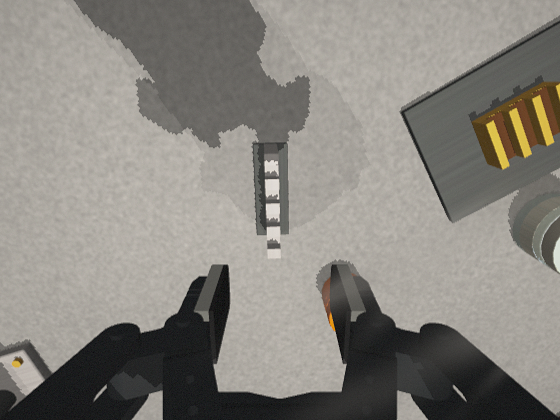

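The rest's ridge runs from (271,162) to (274,253), as predicted. I descend and grip the wall.

Call:
carry_out --pt "0.005 -0.03 0.5 0" --pt "0.005 -0.04 0.8 0" --pt "0.005 -0.04 0.8 0"

```text
time_s: 34.78
eef_pos: [428.2, 57.4, 243.3]
ee_rot: [3.1, 0.012, 2.609]
force: [-0.4, -0.1, 0.1]
grip_width: 0.53
gripper_force: 0.0
```

Call:
carry_out --pt "0 -0.02 0.4 0" --pt "0 -0.02 0.56 0" --pt "0 -0.02 0.56 0"

```text
time_s: 35.15
eef_pos: [430.1, 57.5, 189.0]
ee_rot: [3.098, 0.014, 2.608]
force: [-0.4, -0.2, 0.5]
grip_width: 0.526
gripper_force: 0.0
```

Call:
carry_out --pt "0 0 0 0" --pt "0 0 0 0" --pt "0 0 0 0" --pt "0 0 0 0" --pt "0 0 0 0" --pt "0 0 0 0" --fingers 0 --squeeze 40

```text
time_s: 35.9
eef_pos: [430.7, 57.2, 190.4]
ee_rot: [3.097, 0.016, 2.607]
force: [-2.7, -2.6, 8.7]
grip_width: 0.108
gripper_force: 39.5
```

```bash
python3 -c "
from h import *
planT((434.5,61.3,134))"
```

```text
grasp pt [436.3  61.9  35.6] yaw of x 149.37 toolz [ 0.037  0.03  -0.999] j [ 0.13 -0.19 -0.51  1.22  0.02  0.66] t 35.9
(434.5, 61.3, 134) [-0.003  0.029 -0.984]
```

Call:
carry_out --pt "0 0.01 -0.3 0" --pt "0 0.02 -0.7 0" --pt "0 0.03 -0.98 0" --pt "0 0.03 -0.98 0"

```text
time_s: 36.4
eef_pos: [428.9, 57.1, 289.0]
ee_rot: [3.095, 0.017, 2.607]
force: [-0.1, 0.5, -2.7]
grip_width: 0.107
gripper_force: 39.6
```

```bash
python3 -c "
from h import *
planT((499,-171.3,134))"
```

```text
grasp pt [434.9  61.8 134.1] yaw of x 149.38 toolz [ 0.038  0.031 -0.999] j [ 0.13 -0.23 -0.35  1.41  0.03  0.66] t 36.4
(499, -171.3, 134) [-1.739 -1.679 -0.046]
```

Call:
carry_out --pt "-0.87 -0.84 -0.02 0" --pt "-0.87 -0.84 -0.02 0" --pt "-0.87 -0.84 -0.02 0"

```text
time_s: 36.78
eef_pos: [460.7, -62.6, 284.5]
ee_rot: [3.099, 0.013, 2.602]
force: [-1.1, 0.1, -2.0]
grip_width: 0.106
gripper_force: 39.7
```

Call:
carry_out --pt "-0.87 -0.84 -0.02 -0.152" --pt "-0.87 -0.84 -0.02 -0.152" --pt "-0.87 -0.84 -0.02 -0.152" --pt "-0.87 -0.84 -0.02 -0.152" --pt "-0.87 -0.84 -0.02 -0.152"

```text
time_s: 37.4
eef_pos: [492.4, -175.0, 285.5]
ee_rot: [3.104, 0.026, 2.926]
force: [-0.5, 0.3, -2.0]
grip_width: 0.11
gripper_force: 40.0
```

Run:
```python
from h import *
planT((499,-171.3,37))
o=bot.get_obs();im=viewer.grab_frame("wrist");w=cam("wrist",o);cv2.imwrite("pics/w10.png",im)
a=np.radians(-12.4);ex=np.array([np.cos(a),np.sin(a)]);ey=np.array([-ex[1],ex[0]])
for x,y in ((-45,45),(45,45),(45,-45)): print("foot corner",proj(w,(*(np.array([477.5,-269])+x*ex+y*ey),12)))
```

```text
grasp pt [ 497.6 -170.2  130.6] yaw of x 167.65 toolz [ 0.034  0.031 -0.999] j [-0.35 -0.   -0.15  1.41  0.04 -0.13] t 37.4
(499, -171.3, 37) [ 0.009 -0.043  0.936]
foot corner [189.19500865 146.49409532]
foot corner [199.21515117 265.50712725]
foot corner [ 77.80471615 267.37997087]
```

View pics/w10.png

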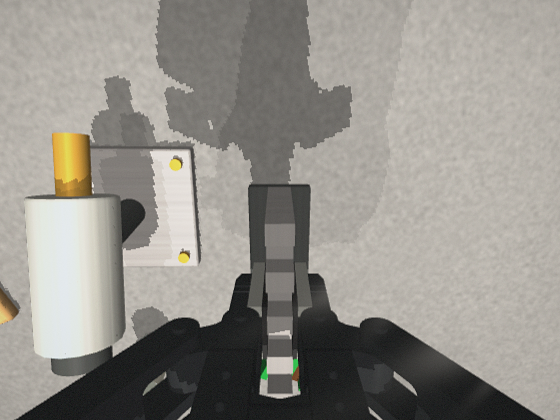

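The torch foot's near edge corners (193,149) and (198,264) are within 4 px of prediction, and the rest hangs parallel to the barrel. I lower it.

Call:
carry_out --pt "0.01 -0.02 0.5 0" --pt "0.01 -0.04 0.8 0" --pt "0.01 -0.04 0.92 0" --pt "0.01 -0.04 0.92 0" --pt "0.01 -0.04 0.92 0"

```text
time_s: 38.08
eef_pos: [494.4, -177.1, 195.3]
ee_rot: [3.105, 0.029, 2.926]
force: [0.8, -0.3, -1.7]
grip_width: 0.108
gripper_force: 39.9
```

```bash
python3 -c "
from h import *
planT((499,-171.3,36))
print(bot.get_obs()['force'])"
```

```text
grasp pt [ 500.1 -172.5   40.5] yaw of x 167.63 toolz [ 0.036  0.03  -0.999] j [-0.35  0.04 -0.28  1.23  0.04 -0.14] t 38.075
(499, -171.3, 36) [0.014 0.008 0.045]
[ 0.84474007 -0.34710768 -1.74656811]
```

Call:
carry_out --pt "0.01 0.01 0.025 0" --pt "0.01 0.01 0.04 0" --pt "0.01 0.01 0.04 0" --pt "0.01 0.01 0.04 0"

```text
time_s: 38.58
eef_pos: [493.5, -175.9, 190.5]
ee_rot: [3.105, 0.028, 2.925]
force: [0.2, 0.4, 6.4]
grip_width: 0.111
gripper_force: 40.9
```

Call:
carry_out --pt "0 0 0 0" --pt "0 0 0 0" --pt "0 0 0 0" --pt "0 0 0 0" --fingers 36

```text
time_s: 39.08
eef_pos: [493.2, -175.8, 189.6]
ee_rot: [3.105, 0.027, 2.925]
force: [0.3, -0.2, -0.1]
grip_width: 0.419
gripper_force: 0.0
```

Call:
carry_out --pt "0 0.01 -0.3 0" --pt "0 0.03 -0.9 0" --pt "0 0.03 -0.9 0"

```text
time_s: 39.45
eef_pos: [491.8, -176.0, 284.6]
ee_rot: [3.106, 0.035, 2.925]
force: [-0.1, -0.1, -0.2]
grip_width: 0.422
gripper_force: 0.0
```

Call:
carry_out --pt "0.9 0 -0.6 0" --pt "0.9 0 -0.6 0" --pt "0.9 0 -0.6 0"

```text
time_s: 39.83
eef_pos: [399.6, -157.9, 338.9]
ee_rot: [3.105, 0.03, 2.925]
force: [1.0, -0.6, 0.5]
grip_width: 0.418
gripper_force: 0.0
```

Run:
```python
from h import *
import pickle
o=bot.get_obs();im=viewer.grab_frame("wrist");w=cam("wrist",o);cv2.imwrite("pics/w11.png",im);pickle.dump(o,open("o11.pkl","wb"))
planT()
a=np.radians(-12.4);ex=np.array([np.cos(a),np.sin(a)]);ey=np.array([-ex[1],ex[0]]);c=np.array([477.5,-269])
for x,y in ((-45,45),(45,45)): print("foot corner",proj(w,(*(c+x*ex+y*ey),12)))
for s in (-35,35): print("tooth",proj(w,(*(c+100*ey+s*ex),50)))
print([(d["conf"],d["location"],onz(w,d["location"],0)) for d in viewer.spot_point("wrist","rest")])
f=viewer.grab_frame("scene");cv2.imwrite("pics/scene11.png",f);g=viewer.grab_frame("side")
A=np.zeros((600,800,3),np.uint8);A[:420,:560]=im;A[420:600,:320]=f[110:290,150:470];A[420:600,320:640]=g[150:330,130:450];cv2.imwrite("pics/c11.png",A)
```

```text
grasp pt [ 406.1 -153.5  182.9] yaw of x 167.59 toolz [ 0.036  0.03  -0.999] j [-0.39 -0.23 -0.25  1.53  0.04 -0.17] t 39.875
foot corner [213.98334072 239.17206672]
foot corner [219.62313981 321.8796341 ]
tooth [276.20814934 269.27634456]
tooth [276.30732332 338.88690526]
[(0.82, [278.4, 275.0], array([ 499.96513994, -167.98516085,    0.        ]))]
```

View pics/c11.png

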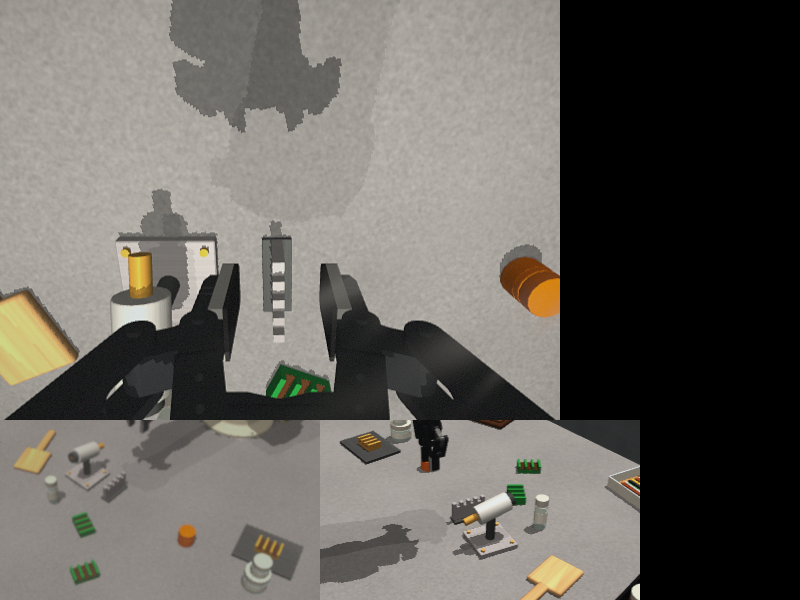

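The rest stands parallel to the barrel, with its teeth from (278,268) to (279,338), within 3 px of target. The jar stack, the roller, the vial and the paddle all look right, and the gripper is clear, so I hand in.

```bash
python3 -c "
from workcell import ticket
print(ticket.close_job())"
```

```text
the job is handed in; nothing more can be done
None
```

I handed in the job at about 40 s of the 109 s allowed. By my measurements the roller, rest, wide jar and small jar are all placed within tolerance and released, and the vial and paddle look undisturbed in the last pictures; the hand-in returned no verdict.

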